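# File the second dabba in the spice drawer and shut it

### The job

One small steel dabba already stands in the open drawer, part-way along its lane: push it back between its rails to the far end of that lane. Then set its twin, the small dabba out on the platform, down upright in the same lane in front of it, without dropping it, and slide the drawer fully shut. Keep both dabbas upright and leave the tall dabba, bottle, mortar, grater and the wooden box in the drawer as they are.

Things in the scene. Friction and masses are not known exactly. Their poses are not given: they have to be found in the camera images.
- drawer (a joint): How far the drawer is pulled out, m: 0 is fully shut, 0.19 fully open; it starts 0.172 to 0.184 open. It slides level towards the robot's side along the drawer's own -x. It has 9 N of friction and stays where it is left; its stop at 0 is firm.
- drawer_in (a point): Centre of the drawer's inner floor surface, 14 mm above the platform; moves with the drawer. x points from the drawer front into the cabinet, y along the front to the left, z up. The inside spans x -85 to +85 mm. A 6 mm middle rail splits it into two lanes 79 mm wide, centre lines y = +42 and -42 mm (|y| 3 to 82 mm). Rail, sides and back wall stand 44 mm above this floor.
- drawer_lip (a point): Middle of the robot-side face of the steel pull lip on the drawer front, 90 mm above the platform; axes as drawer_in, at its x = -111 mm. The lip is 120 mm wide, 12 mm high, 14 mm out of the wooden front panel, which is 208 mm wide, 12 mm thick (drawer_in x -97 to -85 mm), its top edge 102 mm above the platform. Pushing the lip along +x shuts the drawer.
- dabba_in: Small closed round steel dabba standing in the left or right lane (varies): 64 mm diameter, 55 mm to the flat lid top; on the lid a knob, a 22 mm diameter cylinder 26 mm high (81 mm in all). Origin: centre of its underside. About 0.3 kg. The gap between it and the front panel is 45 to 60 mm at first, too short for its twin; at the far end of its lane its origin is at drawer_in x = +53 mm.
- dabba_out: Its twin, same size, knob and origin, about 0.3 kg, standing on the platform to the left or right of the drawer.
- cabinet: Fixed wooden drawer unit, 216 mm wide, 226 mm deep, top 118 mm above the platform, opening 106 mm high. Origin on the platform at the middle of its open front plane, x into the cabinet; this plane meets the drawer at drawer_in x = joint value - 97 mm, so nearly all the open drawer is bare from above.
- tall_dabba: Bystander: steel dabba of the same diameter and knob but 130 mm to the lid top, on the platform on the other side. Origin at the underside's centre. Too tall for the drawer.
- spice_box: Bystander: closed dark wooden box 142 x 62 x 50 mm lying lengthwise in the other lane, which it fills. Origin at the underside's centre.
- bottle: Bystander: upright glass bottle with a twist cap, 68 mm diameter, 200 mm high. Origin at the underside's centre.
- mortar: Bystander: small wooden mortar 96 mm across, 85 mm high, with its pestle (to 140 mm). Origin at the underside's centre.
- grater: Bystander: steel box grater 75 x 100 mm, 207 mm high with its handle. Origin at the underside's centre.
There are look-alikes about, which are no part of the job. What is shaped like the dabba_out but orange is not meant. What is shaped like the dabba_in but purple or yellow is not meant.

How it is judged:
By the outcome, as a careful person would: the job done as asked, in the order asked, and still so for the second after the job is handed in, with the robot touching nothing.
It also fails if it takes over 69 s, if anything falls off the work surface, if the arm or the gripper's body presses on something with over 40 N, if the wrist force passes 120 N, or if a joint passes its speed limit or range.

### The arm

A 7-joint arm with a two-finger parallel gripper is mounted at the origin on the work surface. World frame = base frame: x ahead of the robot, y to its left, z up, the work surface at z = 0. Lengths are in m, angles in rad, forces in N, time in s.
With the tool pointing down it reaches from about 0.35 to 0.775 m from the base axis. Payload 3.1 kg.
Tool frame: the origin (TCP) lies at the very end of the fingers, on their centre line; the grasp point (between the pads) lies 19 mm behind it (env.grip_point_offset is the distance from the TCP to the grasp point, in m); z points along the fingers, y is the line along which they close (so a half turn about z gives the same grasp; the last joint's range is limited). The gripper opens to 85 mm and grips with 20 to 120 N. Pads are 22 mm wide; open, the fingers measure 114 mm over their backs; the gripper's body (76 mm by 85 mm) begins 54 mm behind the grasp point. The pads swing forward as they close: fully open they stand 13 mm farther back than shut.
Start: joints at [1.147, 0.311, 0.014, 1.512, -0.004, 1.319, -0.027], TCP at [0.205, -0.51, 0.231] pointing down, gripper open.
Joint ranges: [-2.7, 2.7], [-0.3, 1.91], [-1.27, 1.3], [0.12, 2.57], [-1.44, 4.58], [0.2, 2.03], [-3.05, 3.05]. Speed limits (rad/s): [2.79, 2.79, 3.14, 3.14, 3.14, 3.14, 3.14].

### API

Orientations are given as [roll, pitch, yaw] about the fixed x, y, z axes, in that order (R = Rz(yaw) Ry(pitch) Rx(roll)).
In Python, from rig import sensors, get_image, camera_info, env gives the robot as it stands.
- The arm moves only by the tool send_rows, never from a script. Its arguments are lists of equal length, an entry for each row: "travel": the shift along the tool's x, y, z in mm, a list of three; "turn": the turn, a rotation vector about the tool's x, y, z in rad, a list of three; "hand": the opening, from 0 (shut) to 1 (fully open). In form: {"travel": [[dx, dy, dz], ...], "turn": [[rx, ry, rz], ...], "hand": [hand, ...]}. A call has 1 to 20 rows; each row is the pose to reach, as a shift and turn from the pose commanded when the call began, along the tool's axes at that moment; what a row does not reach only later rows make up. A row lasts 1/8 s, in which the tool goes at most 62.5 mm and 10.7 degrees, less where a joint would pass 70% of its speed; a pose out of reach is approached as far as the arm can. A call with a gripper value outside its range is refused whole. The fingers move at their own pace and stop on an object; "grip_force" is the grip in N (left out, the last holds). Time passes only in rows, so rows that repeat a pose let the fingers close. It gives the time, the measured TCP pose, the force, the opening and the grip force at its end, in the units of the state.
- sensors.observe(): the state, without advancing time (a new reading comes with each control period).
- get_image(name): name is "scene" or "side" or "wrist"; returns the picture (384x512x3 uint8, red, green, blue); there is no depth.
- camera_info(name): a dict with "fov_y" (degrees; the focal length in pixels is half the picture's height over the tangent of half this angle, whatever the lens; pixels are square), "cx", "cy" (the principal point, pixels), "pose" (4x4, takes a point from camera to world coordinates). Camera axes: x right, y down, z forward; pixel columns grow to the right and rows downward; lengths in m; the calibration is good to about 2 mm. A picture is of the moment at which its call begins: read the wrist's pose just before it. camera_info takes no time and is no camera call; for the wrist camera it gives the pose at the moment of the call.
- env.finish_job(): hands the job in; it is judged then, once.
The state is a dict: "time_s": time; "joints": joint angles; "dq": joint speeds; "effort": joint torques, N m; "ee_pos": TCP position; "tool_rot": TCP orientation; "ft_force": force on the tool from outside, world axes, zero at the start; "torque": the same for the moment, N m; "width": finger opening in m; "grasp_force": force on a finger pad.
Only numpy, scipy, OpenCV 4.12 (cv2) and the standard library are available. Lean on these libraries where they do the work, as an engineer would, in place of code of your own. Each camera call takes 0.05 s, during which the arm holds its last target. There are 200 camera calls.

## Working session

There is one attempt and no reset: what is moved stays moved. The work goes in short steps, Python scripts to look and compute and a tool call to move; the robot and the scene stay as the last step left them, time stands still between calls to the robot, and variables do not carry over. Pictures are saved under pics/ and viewed, at most 12 in all, crops included, and the job is handed in when it is done.

Besides the shell and the picture viewer there is one more tool, called after "Emit:" as name(argument=value, ...), one argument or row to a line, values as JSON. send_rows: Moves the arm, as the interface text tells. Its arguments: {"type":"object","properties":{"travel":{"type":"array","items":{"type":"array","items":{"type":"number"}}},"turn":{"type":"array","items":{"type":"array","items":{"type":"number"}}},"hand":{"type":"array","items":{"type":"number"}},"grip_force":{"type":"number"}},"required":["travel","turn","hand"]}

```bash
mkdir -p pics
cat > h.py <<'E'
import numpy as np,cv2
from rig import sensors,get_image,camera_info,env
def snap(n,f):
    i=camera_info(n); im=get_image(n); cv2.imwrite('pics/'+f,im[:,:,::-1]); return i,im
def K(i,h=384):
    return h/2/np.tan(np.radians(i['fov_y'])/2)
def ray(i,u,v):
    f=K(i);T=np.array(i['pose']);d=T[:3,:3]@np.array([(u-i['cx'])/f,(v-i['cy'])/f,1]);return T[:3,3],d
def atz(i,u,v,z):
    o,d=ray(i,u,v);return o+d*(z-o[2])/d[2]
def proj(i,p):
    T=np.array(i['pose']);q=T[:3,:3].T@(np.array(p)-T[:3,3]);f=K(i);return q[:2]/q[2]*f+[i['cx'],i['cy']]
E
python3 - <<'E'
from h import *
a=sensors.observe();print(a)
for n in('scene','side'):
    i,im=snap(n,n+'0.png');print(n,i)
a=cv2.imread('pics/scene0.png');b=cv2.imread('pics/side0.png')
E
```

```text
{'time_s': 0.0, 'joints': array([ 1.14727871,  0.31173501,  0.01396795,  1.51305206, -0.00438738,
        1.31923054, -0.02719473]), 'dq': array([-0.00017924, -0.00036356,  0.00041547,  0.00188796, -0.00114661,
        0.00208425, -0.0011915 ]), 'effort': array([ 3.24002167e-04, -3.79916561e+01,  1.45924073e-01, -2.30592227e+01,
        1.22562598e-02,  1.37010589e-02,  1.31986786e-05]), 'ee_pos': array([ 0.20467715, -0.50970046,  0.23021794]), 'tool_rot': array([-3.13920046e+00,  1.02417981e-04,  3.81925862e-01]), 'ft_force': array([-0.39471697, -0.23495291, -0.21604384]), 'torque': array([0.0167344 , 0.01606604, 0.05678158]), 'grasp_force': 0.0, 'width': 0.0851629824313045}
scene {'fov_y': 53.43146829283351, 'cx': 256.5757389824096, 'cy': 193.25706075267325, 'pose': array([[ 0.81128313,  0.48189139, -0.33105948,  0.97334641],
       [ 0.58460453, -0.67595869,  0.44868408, -0.58762369],
       [-0.00756554, -0.5575487 , -0.83010976,  1.03802   ],
       [ 0.        ,  0.        ,  0.        ,  1.        ]])}
side {'fov_y': 55.99435658186244, 'cx': 257.2328437890215, 'cy': 197.005186333226, 'pose': array([[-0.67505548, -0.54212387,  0.50040165,  0.11386842],
       [-0.73773623,  0.48982963, -0.46455591,  0.37103461],
       [ 0.00673529, -0.68276544, -0.73060659,  0.77460718],
       [ 0.        ,  0.        ,  0.        ,  1.        ]])}
```

View pics/scene0.png

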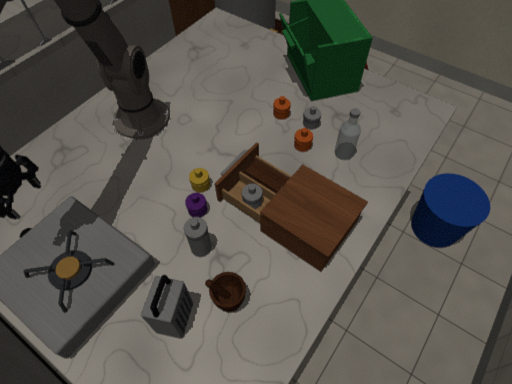

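View pics/side0.png

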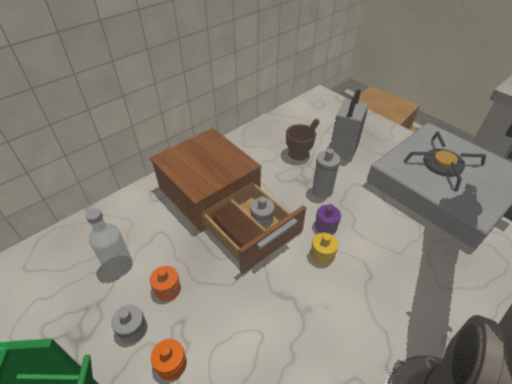

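The scene view shows the grey dabba_out at (312,117) between orange look-alikes, the drawer with dabba_in at (252,193), and the tall dabba at (198,237). The side view shows dabba_out at (128,320) and dabba_in at (262,208). I'll enlarge both.

Run:
```python
import cv2
a=cv2.imread('pics/scene0.png')[90:280,185:385];cv2.imwrite('pics/c1.png',cv2.resize(a,None,fx=3,fy=3,interpolation=2)) 
a=cv2.imread('pics/side0.png')[130:350,80:320];cv2.imwrite('pics/c2.png',cv2.resize(a,(720,600) if 0 else None,fx=2.7,fy=2.7,interpolation=2))
```

```text
(no output)
```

View pics/c1.png

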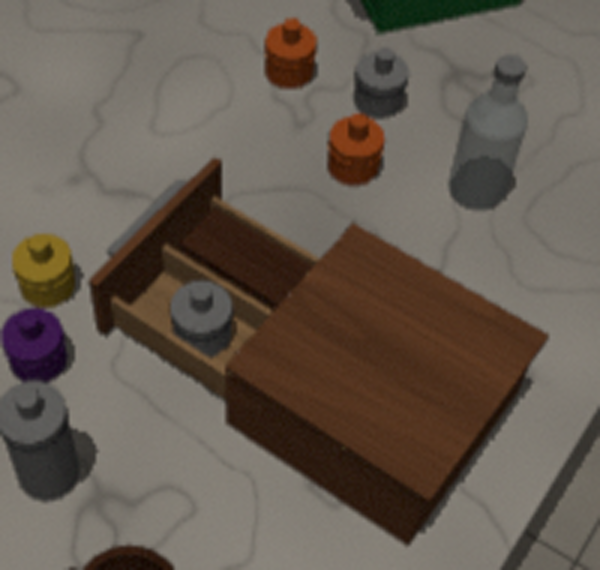

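View pics/c2.png

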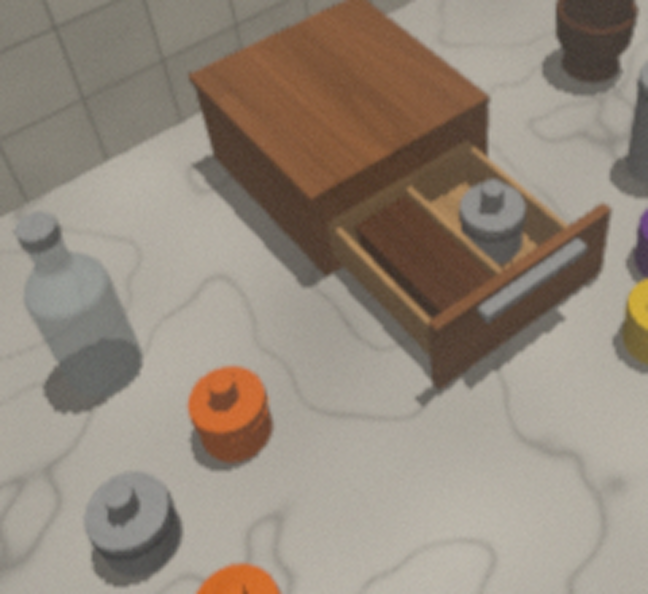

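```bash
cat >> h.py <<'E'
def tri(L):
    A=0;b=0
    for i,u,v in L:
        o,d=ray(i,u,v);d=d/np.linalg.norm(d);M=np.eye(3)-np.outer(d,d);A=A+M;b=b+M@o
    return np.linalg.solve(A,b)
E
python3 - <<'E'
from h import *
s,d=camera_info('scene'),camera_info('side')
np.set_printoptions(precision=4,suppress=True)
P={'cabFL':((352,225),(315,195)),'cabBL':((547,335),(190,76)),'cabFR':((228,370),(488,98)),'cabBR':((430,498),(362,0)),
'panL':((218,160),(434,325)),'panR':((95,283),(606,207)),'outknob':((384,56),(121,493)),'outlid':((381,75),(128,515)),'inknob':((201,289),(491,184)),'inlid':((202,308),(492,208)),
'orA':((291,25),(238,575)),'orB':((358,121),(220,386)),'bottle':((510,66),(38,225)),'box mid?':((185,235),(355,232))}
for k,(a,b) in P.items():
    print(k,tri([(s,a[0]/3+185,a[1]/3+90),(d,b[0]/2.7+80,b[1]/2.7+130)]))
print(sensors.observe()['time_s'])
E
```

```text
cabFL [0.6562 0.0754 0.1139]
cabBL [0.8789 0.0717 0.1121]
cabFR [ 0.6509 -0.1356  0.1086]
cabBR [ 0.87   -0.1412  0.1084]
panL [0.4841 0.0805 0.0962]
panR [ 0.4774 -0.124   0.0955]
outknob [0.5389 0.3447 0.073 ]
outlid [0.5383 0.3477 0.0397]
inknob [ 0.57   -0.0664  0.0946]
inlid [ 0.5696 -0.0668  0.0603]
orA [0.4237 0.315  0.0828]
orB [0.5687 0.2389 0.0719]
bottle [0.7075 0.2892 0.195 ]
box mid? [0.5567 0.0264 0.1023]
0.1
```

Estimates are consistent: platform at z≈0, drawer yaw ≈ -0.026, joint ≈ 0.173, and dabba_in in the right lane at local x≈-7 mm. Next I go above the gap in front of dabba_in.

```bash
cat >> h.py <<'E'
from scipy.spatial.transform import Rotation as Ro
YAW=-0.026; C=np.array([0.5777,-0.0243])
def loc(x,y): c,s=np.cos(YAW),np.sin(YAW); return C+[c*x-s*y,s*x+c*y]
def to(p,yaw=YAW):
    o=sensors.observe();R=Ro.from_euler('xyz',o['tool_rot']);T=Ro.from_euler('xyz',[np.pi,0,yaw])
    print('t',o['time_s'],'pos',o['ee_pos'].round(4),'F',o['ft_force'].round(1),'w',round(o['width'],4))
    print('travel',(R.inv().apply(np.array(p)-o['ee_pos'])*1000).round(1),'turn',(R.inv()*T).as_rotvec().round(3))
E
python3 - <<'E'
from h import *
to([*loc(-.062,-.042),.26])
E
```

```text
t 0.1 pos [ 0.2047 -0.5098  0.2303] F [-0.7 -0.3 -0.8] w 0.0851
travel [ 453.5 -297.6  -29.1] turn [-0.002  0.001  0.408]
```

Emit:
send_rows(
  travel=[
    [0,0,-30],
    [50,-33,-30],
    [100,-66,-30],
    [150,-98,-30],
    [200,-131,-30],
    [250,-164,-30],
    [300,-197,-30],
    [350,-230,-30],
    [400,-262,-30],
    [453,-297,-30],
    [453,-297,-30],
    [453,-297,-30],
    [453,-297,-30],
  ],
  turn=[
    [0,0,0],
    [0,0,0.1],
    [0,0,0.2],
    [0,0,0.3],
    [0,0,0.408],
    [0,0,0.408],
    [0,0,0.408],
    [0,0,0.408],
    [0,0,0.408],
    [0,0,0.408],
    [0,0,0.408],
    [0,0,0.408],
    [0,0,0.408],
  ],
  hand=[0,0,0,0,0,0,0,0,0,0,0,0,0],
)

```text
time_s: 1.72
ee_pos: [0.5139, -0.068, 0.261]
tool_rot: [3.14, 0.001, -0.029]
ft_force: [0.3, -0.0, 0.0]
width: 0.0005
grasp_force: 0.0
```

Run:
```python
from h import *
to([*loc(-.062,-.042),.045])
i,im=snap('wrist','w1.png');cv2.imwrite('pics/w1b.png',cv2.resize(im[:,:,::-1],(800,600)))
```

```text
t 1.725 pos [ 0.5139 -0.068   0.261 ] F [ 0.3 -0.   0. ] w 0.0005
travel [  0.8  -3.6 216. ] turn [ 0.001  0.001 -0.003]
```

View pics/w1b.png

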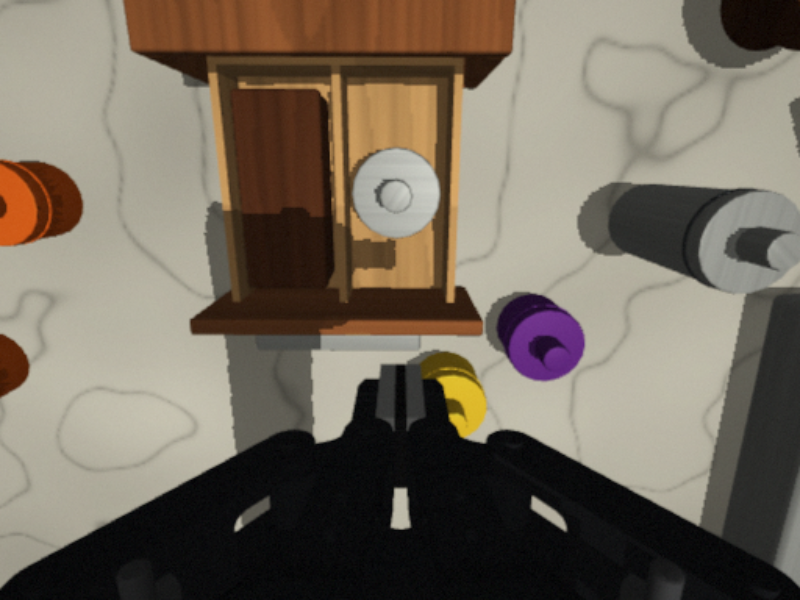

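Wrist view: dabba_in lid centre (396,192), knob (397,196), panel top edge (192,333)–(482,333), cabinet front top edge (132,52)–(512,52), rail end (344,300).

Run:
```python
from h import *
np.set_printoptions(precision=4,suppress=True)
w=camera_info('wrist')
for n,u,v,z in [('lid',396,192,.069),('knob',397,196,.095),('panL',192,333,.102),('panR',482,333,.102),('cabL',132,52,.118),('cabR',512,52,.118),('railfront',344,300,.058),('railback',338,66,.058)]:
    print(n,atz(w,u*.64,v*.64,z))
```

```text
lid [ 0.5696 -0.0669  0.069 ]
knob [ 0.5684 -0.0677  0.095 ]
panL [0.4782 0.0809 0.102 ]
panR [ 0.472  -0.1252  0.102 ]
cabL [0.6536 0.0793 0.118 ]
cabR [ 0.6473 -0.1353  0.118 ]
railfront [ 0.4866 -0.0227  0.058 ]
railback [ 0.6546 -0.0296  0.058 ]
```

```bash
sed -i 's/^YAW=.*/YAW=-0.030; C=np.array([0.5715,-0.0255])/' h.py
python3 - <<'E'
from h import *
to([*loc(-.059,-.042),.045])
E
```

```text
t 1.775 pos [ 0.514  -0.0679  0.2611] F [ 0.2 -0.1  1. ] w 0.0001
travel [ -2.6  -2.3 216.1] turn [0.001 0.001 0.   ]
```

Emit:
send_rows(
  travel=[
    [-3,-2,50],
    [-3,-2,100],
    [-3,-2,140],
    [-3,-2,170],
    [-3,-2,195],
    [-3,-2,216],
    [-3,-2,216],
    [-3,-2,216],
  ],
  turn=[
    [0,0,0],
    [0,0,0],
    [0,0,0],
    [0,0,0],
    [0,0,0],
    [0,0,0],
    [0,0,0],
    [0,0,0],
  ],
  hand=[0,0,0,0,0,0,0,0],
)

```text
time_s: 2.78
ee_pos: [0.5123, -0.0648, 0.0462]
tool_rot: [3.141, -0.002, -0.028]
ft_force: [0.2, 0.0, 0.3]
width: -0.0002
grasp_force: 0.0
```

Emit:
send_rows(
  travel=[
    [6,0,0],
    [12,0,0],
    [17,0,0],
    [21,0,0],
    [25,0,0],
    [29,0,0],
    [33,0,0],
    [37,0,0],
    [41,0,0],
    [45,0,0],
    [49,0,0],
    [53,0,0],
    [56,0,0],
    [59,0,0],
    [62,0,0],
    [64,0,0],
    [64,0,0],
  ],
  turn=[
    [0,0,0],
    [0,0,0],
    [0,0,0],
    [0,0,0],
    [0,0,0],
    [0,0,0],
    [0,0,0],
    [0,0,0],
    [0,0,0],
    [0,0,0],
    [0,0,0],
    [0,0,0],
    [0,0,0],
    [0,0,0],
    [0,0,0],
    [0,0,0],
    [0,0,0],
  ],
  hand=[0,0,0,0,0,0,0,0,0,0,0,0,0,0,0,0,0],
)

```text
time_s: 4.9
ee_pos: [0.5761, -0.0656, 0.0453]
tool_rot: [-3.142, -0.001, -0.026]
ft_force: [-0.5, -0.2, -0.9]
width: 0.0002
grasp_force: 0.4
```

Run:
```python
from h import *
to([*loc(.010,-.042),.045])
_,a=snap('wrist','w2.png');_,b=snap('side','s2.png')
cv2.imwrite('pics/p2.png',np.vstack([cv2.resize(a[:200],None,fx=1.4,fy=1.4),cv2.resize(b[150:300,180:330],(717,300))[:, :717] if 0 else cv2.resize(b[165:270,170:349],(717,300))[:,:717]])[:,:,::-1]) if a[:200].shape[1]*1.4==717 else cv2.imwrite('pics/p2.png',np.vstack([cv2.resize(a[:200],(717,280)),cv2.resize(b[165:270,170:349],(717,320))])[:,:,::-1])
```

```text
t 4.9 pos [ 0.5761 -0.0656  0.0453] F [-0.5 -0.2 -0.9] w 0.0002
travel [4.2 2.1 0.3] turn [-0.    -0.001  0.004]
```

View pics/p2.png

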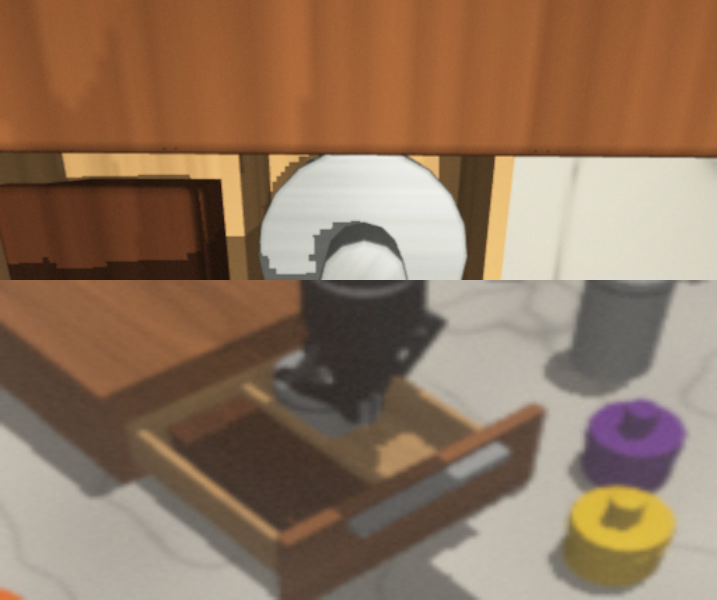

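The wrist and side crops show dabba_in upright and being pushed, its lid nearly under the cabinet edge. I continue to the stop.

Emit:
send_rows(
  travel=[
    [2,1,0],
    [3,1,0],
    [4,1,0],
    [4,1,0],
  ],
  turn=[
    [0,0,0],
    [0,0,0],
    [0,0,0],
    [0,0,0],
  ],
  hand=[0,0,0,0],
)

```text
time_s: 5.5
ee_pos: [0.5796, -0.0668, 0.0454]
tool_rot: [3.141, 0.0, -0.026]
ft_force: [-1.8, 0.4, 2.2]
width: 0.0002
grasp_force: 1.3
```

Emit:
send_rows(
  travel=[
    [1,0,0],
    [2,0,0],
    [2,0,0],
    [2,0,0],
  ],
  turn=[
    [0,0,0],
    [0,0,0],
    [0,0,0],
    [0,0,0],
  ],
  hand=[0,0,0,0],
)

```text
time_s: 6.0
ee_pos: [0.5797, -0.0668, 0.0451]
tool_rot: [3.141, 0.004, -0.026]
ft_force: [-5.7, -0.5, 4.8]
width: -0.0001
grasp_force: 3.2
```

Emit:
send_rows(
  travel=[
    [-8,0,0],
    [-16,0,-5],
    [-16,0,-60],
    [-18,-20,-115],
    [-30,-70,-165],
    [-45,-130,-170],
    [-60,-190,-170],
    [-75,-250,-170],
    [-90,-310,-170],
    [-105,-365,-170],
    [-110,-410,-170],
    [-110,-410,-170],
    [-110,-410,-170],
  ],
  turn=[
    [0,0,0],
    [0,0,0],
    [0,0,0],
    [0,0,0],
    [0,0,0],
    [0,0,0],
    [0,0,0],
    [0,0,0],
    [0,0,0],
    [0,0,0],
    [0,0,0],
    [0,0,0],
    [0,0,0],
  ],
  hand=[0,0,0,0,0,0,0,0,0.3,0.6,0.6,0.6,0.6],
)

```text
time_s: 7.62
ee_pos: [0.4829, 0.3454, 0.2154]
tool_rot: [3.141, -0.001, -0.026]
ft_force: [0.8, -0.5, 0.3]
width: 0.0515
grasp_force: 0.0
```

Run:
```python
from h import *
to([.539,.346,.12])
i,im=snap('wrist','w3.png');cv2.imwrite('pics/w3b.png',cv2.resize(im[:,:,::-1],(800,600)))
snap('side','s3.png')
```

```text
t 7.625 pos [0.4829 0.3454 0.2154] F [ 0.8 -0.5  0.3] w 0.0515
travel [56.  -2.1 95.5] turn [ 0.001 -0.001  0.004]
```

View pics/w3b.png

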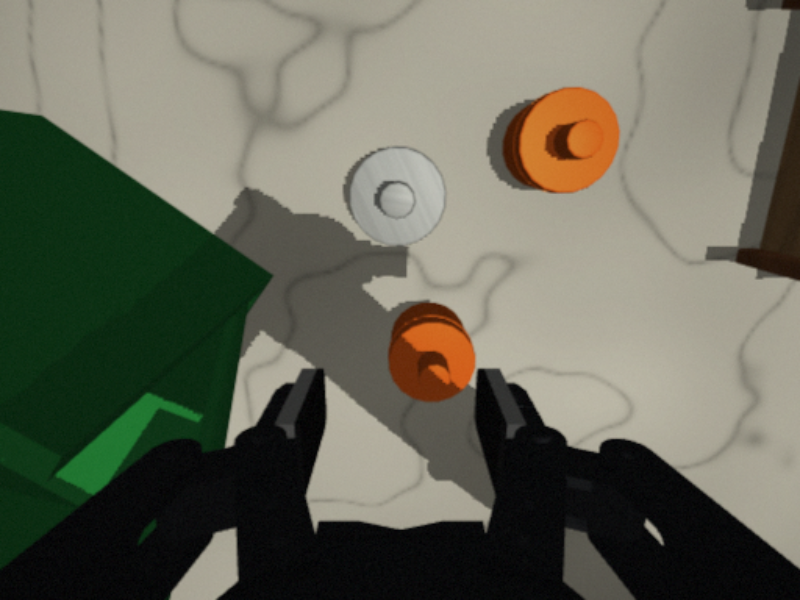

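Wrist view: dabba_out lid centre (396,196), knob (397,200). There is a green crate at left whose nearest upper corner is at (272,275).

Run:
```python
from h import *
np.set_printoptions(precision=4,suppress=True)
w=camera_info('wrist');s=camera_info('scene')
print(atz(w,396*.64,196*.64,.055),atz(w,397*.64,200*.64,.081))
print('crate',[atz(w,272*.64,275*.64,z) for z in(0,.1,.15)])
print('scene floor',[atz(s,u,v,0) for u,v in((317,97),(368,90))],'top',[atz(s,305,50,z) for z in(.1,.15)], [atz(s,284,40,z) for z in (0,.1)])
to([.539,.346,.06])
```

```text
[0.5387 0.3449 0.055 ] [0.5379 0.3442 0.081 ]
crate [array([0.4759, 0.4479, 0.    ]), array([0.4985, 0.4185, 0.1   ]), array([0.5098, 0.4037, 0.15  ])]
scene floor [array([0.4861, 0.4823, 0.    ]), array([0.6313, 0.6347, 0.    ])] top [array([0.3562, 0.5843, 0.1   ]), array([0.3891, 0.5218, 0.15  ])] [array([0.1754, 0.7166, 0.    ]), array([0.2523, 0.591 , 0.1   ])]
t 7.725 pos [0.4836 0.3441 0.2154] F [ 0.1  0.2 -0. ] w 0.0514
travel [ 55.2  -3.7 155.5] turn [ 0.001 -0.001  0.001]
```

Run:
```python
from h import *
w=camera_info('wrist');s=camera_info('scene')
for u,v in((302,53),(317,97),(310,75)):
    p=tri([(s,u,v),(w,272*.64,275*.64)]);print(p.round(3),proj(s,p),proj(w,p)/.64)
a=cv2.imread('pics/scene0.png')[0:130,250:400];b=cv2.imread('pics/s3.png')[230:384,0:200]
cv2.imwrite('pics/c5.png',np.hstack([cv2.resize(a,(400,347)),cv2.resize(b,(400,308),interpolation=2)[:347] if 0 else cv2.resize(b,(400,347))]))
```

```text
[0.508 0.352 0.28 ] [312.66526798  54.96782565] [357.53419338 428.0738443 ]
[0.495 0.439 0.04 ] [314.42258161  96.21046899] [266.54291827 261.60192698]
[0.501 0.394 0.168] [313.70839225  75.8933891 ] [285.25699044 302.34341552]
```

View pics/c5.png

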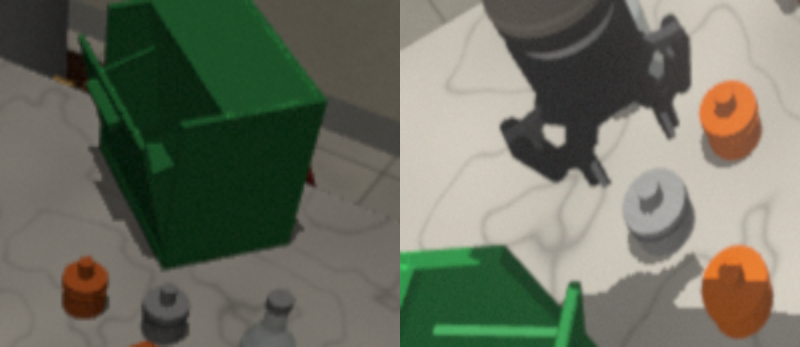

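The crate stays about 0.12 m clear of the grasp. Descending on the knob.

Emit:
send_rows(
  travel=[
    [30,-1,0],
    [54,-2,20],
    [54,-2,60],
    [54,-2,100],
    [54,-2,130],
    [54,-2,148],
    [54,-2,157],
    [54,-2,157],
    [54,-2,157],
  ],
  turn=[
    [0,0,0],
    [0,0,0],
    [0,0,0],
    [0,0,0],
    [0,0,0],
    [0,0,0],
    [0,0,0],
    [0,0,0],
    [0,0,0],
  ],
  hand=[0.6,0.6,0.6,0.6,0.6,0.6,0.6,0.6,0.6],
)

```text
time_s: 8.85
ee_pos: [0.5373, 0.3473, 0.0598]
tool_rot: [-3.14, -0.002, -0.026]
ft_force: [0.9, 0.6, 0.3]
width: 0.0513
grasp_force: 0.0
```

Emit:
send_rows(
  travel=[
    [0,0,0],
    [0,0,0],
    [0,0,0],
    [0,0,0],
    [0,0,0],
    [0,0,0],
  ],
  turn=[
    [0,0,0],
    [0,0,0],
    [0,0,0],
    [0,0,0],
    [0,0,0],
    [0,0,0],
  ],
  hand=[0.3,0.1,0.1,0.1,0.1,0.1],
  grip_force=50,
)

```text
time_s: 9.6
ee_pos: [0.5369, 0.3467, 0.0592]
tool_rot: [-3.141, -0.001, -0.026]
ft_force: [-0.9, -2.5, 5.5]
width: 0.0202
grasp_force: 48.9
```

Emit:
send_rows(
  travel=[
    [0,0,-15],
    [0,0,-45],
    [0,0,-90],
    [0,0,-130],
    [0,0,-160],
    [0,0,-160],
  ],
  turn=[
    [0,0,0],
    [0,0,0],
    [0,0,0],
    [0,0,0],
    [0,0,0],
    [0,0,0],
  ],
  hand=[0.1,0.1,0.1,0.1,0.1,0.1],
)

```text
time_s: 10.35
ee_pos: [0.5373, 0.348, 0.2209]
tool_rot: [-3.138, -0.004, -0.026]
ft_force: [0.3, 0.4, -4.0]
width: 0.0202
grasp_force: 49.5
```

Run:
```python
from h import *
to([*loc(-.034,-.042),.22])
```

```text
t 10.35 pos [0.5373 0.348  0.2209] F [ 0.3  0.4 -4. ] w 0.0202
travel [  9.6 414.4  -0.7] turn [-0.004 -0.004  0.004]
```

Emit:
send_rows(
  travel=[
    [0,15,0],
    [1,45,0],
    [2,85,0],
    [3,125,0],
    [4,165,0],
    [5,205,0],
    [6,245,0],
    [7,285,0],
    [8,325,0],
    [9,360,0],
    [10,390,0],
    [10,408,0],
    [10,414,0],
    [10,414,0],
    [10,414,0],
    [10,414,0],
  ],
  turn=[
    [0,0,0],
    [0,0,0],
    [0,0,0],
    [0,0,0],
    [0,0,0],
    [0,0,0],
    [0,0,0],
    [0,0,0],
    [0,0,0],
    [0,0,0],
    [0,0,0],
    [0,0,0],
    [0,0,0],
    [0,0,0],
    [0,0,0],
    [0,0,0],
  ],
  hand=[0.1,0.1,0.1,0.1,0.1,0.1,0.1,0.1,0.1,0.1,0.1,0.1,0.1,0.1,0.1,0.1],
)

```text
time_s: 12.35
ee_pos: [0.5357, -0.0661, 0.2184]
tool_rot: [-3.141, -0.0, -0.024]
ft_force: [-0.8, 0.0, -2.6]
width: 0.0204
grasp_force: 49.4
```

Run:
```python
from h import *
to([*loc(-.034,-.042),.16])
_,a=snap('wrist','w4.png');_,b=snap('side','s4.png')
cv2.imwrite('pics/p4.png',np.hstack([cv2.resize(a[0:384,64:448],(400,400)),cv2.resize(b[150:280,170:300],(400,400),interpolation=2)])[:,:,::-1])
```

```text
t 12.35 pos [ 0.5357 -0.0661  0.2184] F [-0.8  0.  -2.6] w 0.0204
travel [ 0.5  0.4 58.4] turn [-0.001 -0.     0.006]
```

View pics/p4.png

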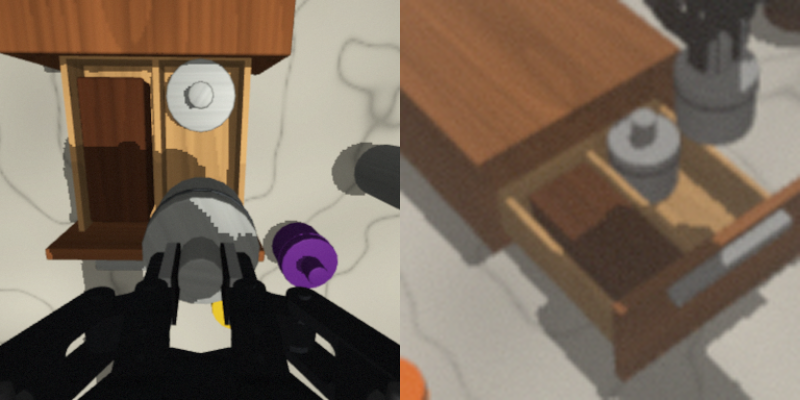

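Left (wrist): dabba_in stands at crop (201,95), next to the back wall, with the twin held above the lane. Right (side): both are upright.

Run:
```python
from h import *
w=camera_info('wrist')
q=lambda u,v,z:atz(w,u*.96+64,v*.96,z)
for n,u,v,z in[('lid',201,95,.069),('knob',201,95,.095),('panL',46,259,.102),('railback',155,60,.058),('sideLback',68,60,.058),('sideRback',246,59,.058),('cab',150,53,.118)]:
    p=q(u,v,z);d=p[:2]-C;c,s=np.cos(YAW),np.sin(YAW);print(n,p.round(4),'loc',(d@[[c,-s],[s,c]]).round(4))
```

```text
lid [ 0.623  -0.0697  0.069 ] loc [ 0.0528 -0.0426]
knob [ 0.6218 -0.0696  0.095 ] loc [ 0.0516 -0.0425]
panL [0.4778 0.0815 0.102 ] loc [-0.0968  0.1041]
railback [ 0.6549 -0.0282  0.058 ] loc [ 0.0835 -0.0002]
sideLback [0.6569 0.0518 0.058 ] loc [0.083  0.0798]
sideRback [ 0.6537 -0.1118  0.058 ] loc [ 0.0847 -0.0838]
cab [ 0.6507 -0.0328  0.118 ] loc [ 0.0794 -0.0049]
```

dabba_in is at local x≈+53 (the far end) and the drawer is unchanged. Lowering the twin.

Emit:
send_rows(
  travel=[
    [0,0,20],
    [0,0,50],
    [0,0,80],
    [0,0,105],
    [0,0,122],
    [0,0,132],
    [0,0,138],
    [0,0,140],
    [0,0,140],
    [0,0,140],
  ],
  turn=[
    [0,0,0.006],
    [0,0,0.006],
    [0,0,0.006],
    [0,0,0.006],
    [0,0,0.006],
    [0,0,0.006],
    [0,0,0.006],
    [0,0,0.006],
    [0,0,0.006],
    [0,0,0.006],
  ],
  hand=[0.1,0.1,0.1,0.1,0.1,0.1,0.1,0.1,0.1,0.1],
)

```text
time_s: 13.7
ee_pos: [0.5361, -0.0676, 0.0789]
tool_rot: [3.141, -0.001, -0.032]
ft_force: [0.5, 0.3, -3.0]
width: 0.0204
grasp_force: 49.5
```

Emit:
send_rows(
  travel=[
    [0,0,1.5],
    [0,0,3],
    [0,0,4],
    [0,0,5],
    [0,0,5],
    [0,0,5],
  ],
  turn=[
    [0,0,0],
    [0,0,0],
    [0,0,0],
    [0,0,0],
    [0,0,0],
    [0,0,0],
  ],
  hand=[0.1,0.1,0.1,0.1,0.1,0.1],
)

```text
time_s: 14.45
ee_pos: [0.5357, -0.0675, 0.0733]
tool_rot: [3.142, -0.0, -0.032]
ft_force: [0.4, -0.3, -3.3]
width: 0.02
grasp_force: 49.6
```

Still carrying its weight, so lower it millimetre by millimetre.

Emit:
send_rows(
  travel=[
    [0,0,0.7],
    [0,0,1.4],
    [0,0,1.4],
    [0,0,1.4],
  ],
  turn=[
    [0,0,0],
    [0,0,0],
    [0,0,0],
    [0,0,0],
  ],
  hand=[0.1,0.1,0.1,0.1],
)

```text
time_s: 14.95
ee_pos: [0.536, -0.0677, 0.0731]
tool_rot: [3.141, -0.001, -0.032]
ft_force: [-2.7, -0.6, 5.2]
width: 0.0201
grasp_force: 50.5
```

On the floor. Release and rise.

Emit:
send_rows(
  travel=[
    [0,0,0],
    [0,0,0],
    [0,0,0],
    [0,0,0],
    [0,0,-15],
    [0,0,-45],
    [0,0,-95],
    [0,0,-130],
    [0,0,-130],
  ],
  turn=[
    [0,0,0],
    [0,0,0],
    [0,0,0],
    [0,0,0],
    [0,0,0],
    [0,0,0],
    [0,0,0],
    [0,0,0],
    [0,0,0],
  ],
  hand=[0.3,0.45,0.45,0.45,0.45,0.45,0.45,0.45,0.45],
)

```text
time_s: 16.08
ee_pos: [0.5384, -0.0674, 0.2067]
tool_rot: [3.141, -0.009, -0.032]
ft_force: [0.3, 0.2, -0.5]
width: 0.0386
grasp_force: 0.0
```

Run:
```python
from h import *
to([*loc(-.155,0),.2])
_,a=snap('wrist','w5.png');_,b=snap('side','s5.png')
cv2.imwrite('pics/p5.png',np.hstack([cv2.resize(a[0:384,64:448],(400,400)),cv2.resize(b[150:280,170:300],(400,400),interpolation=2)])[:,:,::-1])
```

```text
t 16.075 pos [ 0.5384 -0.0674  0.2067] F [ 0.3  0.2 -0.5] w 0.0386
travel [-123.3  -42.7    5.5] turn [ 0.001 -0.009 -0.002]
```

View pics/p5.png

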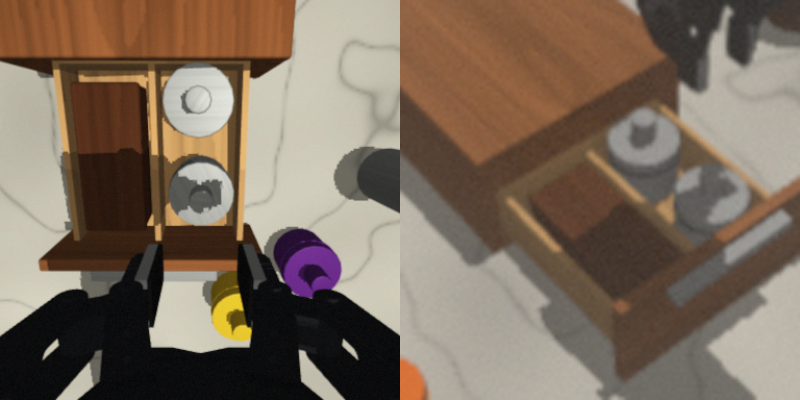

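Both dabbas stand upright in the right lane, clear of each other and the panel. Now to the lip.

Emit:
send_rows(
  travel=[
    [-40,-14,0],
    [-80,-28,0],
    [-118,-42,0],
    [-118,-42,20],
    [-118,-42,60],
    [-118,-42,100],
    [-118,-42,120],
    [-118,-42,126],
    [-118,-42,126],
    [-118,-42,126],
  ],
  turn=[
    [0,0,0],
    [0,0,0],
    [0,0,0],
    [0,0,0],
    [0,0,0],
    [0,0,0],
    [0,0,0],
    [0,0,0],
    [0,0,0],
    [0,0,0],
  ],
  hand=[0,0,0,0,0,0,0,0,0,0],
)

```text
time_s: 17.42
ee_pos: [0.4198, -0.0218, 0.0767]
tool_rot: [3.141, -0.002, -0.032]
ft_force: [0.4, -0.0, 0.3]
width: 0.0002
grasp_force: 0.0
```

Run:
```python
from h import *
to([*loc(.053,0),.08])
```

```text
t 17.425 pos [ 0.4198 -0.0218  0.0767] F [ 0.4 -0.   0.3] w 0.0002
travel [204.7  -1.3  -3. ] turn [ 0.    -0.002 -0.002]
```

Emit:
send_rows(
  travel=[
    [8,0,-2],
    [16,0,-2],
    [22,0,-2],
    [25,0,-2],
    [28,0,-2],
    [31,0,-2],
    [35,0,-2],
    [39,0,-2],
    [43,0,-2],
    [48,0,-2],
    [53,0,-2],
    [58,0,-2],
    [63,0,-2],
    [68,0,-2],
    [73,0,-2],
    [78,0,-2],
    [83,0,-2],
    [88,0,-2],
    [93,0,-2],
    [98,0,-2],
  ],
  turn=[
    [0,0,0],
    [0,0,0],
    [0,0,0],
    [0,0,0],
    [0,0,0],
    [0,0,0],
    [0,0,0],
    [0,0,0],
    [0,0,0],
    [0,0,0],
    [0,0,0],
    [0,0,0],
    [0,0,0],
    [0,0,0],
    [0,0,0],
    [0,0,0],
    [0,0,0],
    [0,0,0],
    [0,0,0],
    [0,0,0],
  ],
  hand=[0,0,0,0,0,0,0,0,0,0,0,0,0,0,0,0,0,0,0,0],
)

```text
time_s: 19.92
ee_pos: [0.5116, -0.0249, 0.0767]
tool_rot: [3.141, 0.012, -0.032]
ft_force: [-8.7, 0.1, 5.7]
width: -0.0002
grasp_force: 4.7
```

Emit:
send_rows(
  travel=[
    [5,0,0],
    [10,0,0],
    [15,0,0],
    [20,0,0],
    [25,0,0],
    [30,0,0],
    [35,0,0],
    [40,0,0],
    [45,0,0],
    [50,0,0],
    [55,0,0],
    [60,0,0],
    [65,0,0],
    [70,0,0],
    [75,0,0],
    [80,0,0],
    [85,0,0],
    [89,0,0],
    [92,0,0],
    [94,0,0],
  ],
  turn=[
    [0,0,0],
    [0,0,0],
    [0,0,0],
    [0,0,0],
    [0,0,0],
    [0,0,0],
    [0,0,0],
    [0,0,0],
    [0,0,0],
    [0,0,0],
    [0,0,0],
    [0,0,0],
    [0,0,0],
    [0,0,0],
    [0,0,0],
    [0,0,0],
    [0,0,0],
    [0,0,0],
    [0,0,0],
    [0,0,0],
  ],
  hand=[0,0,0,0,0,0,0,0,0,0,0,0,0,0,0,0,0,0,0,0],
)

```text
time_s: 22.42
ee_pos: [0.606, -0.0281, 0.0767]
tool_rot: [3.14, 0.011, -0.032]
ft_force: [-9.3, 0.4, 5.6]
width: -0.0
grasp_force: 4.6
```

Emit:
send_rows(
  travel=[
    [3,0,0],
    [6,0,0],
    [9,0,0],
    [12,0,0],
    [14,0,0],
    [16,0,0],
    [16,0,0],
  ],
  turn=[
    [0,0,0],
    [0,0,0],
    [0,0,0],
    [0,0,0],
    [0,0,0],
    [0,0,0],
    [0,0,0],
  ],
  hand=[0,0,0,0,0,0,0],
)

```text
time_s: 23.3
ee_pos: [0.6224, -0.0286, 0.0768]
tool_rot: [3.141, 0.01, -0.032]
ft_force: [-7.5, -0.4, 3.9]
width: -0.0002
grasp_force: 4.1
```

Emit:
send_rows(
  travel=[
    [1,0,0],
    [2,0,0],
    [3,0,0],
    [3,0,0],
  ],
  turn=[
    [0,0,0],
    [0,0,0],
    [0,0,0],
    [0,0,0],
  ],
  hand=[0,0,0,0],
)

```text
time_s: 23.8
ee_pos: [0.6252, -0.0287, 0.0767]
tool_rot: [3.14, 0.011, -0.032]
ft_force: [-8.5, 0.2, 5.0]
width: 0.0001
grasp_force: 4.3
```

Emit:
send_rows(
  travel=[
    [1,0,0],
    [2,0,0],
    [3,0,0],
    [3,0,0],
  ],
  turn=[
    [0,0,0],
    [0,0,0],
    [0,0,0],
    [0,0,0],
  ],
  hand=[0,0,0,0],
)

```text
time_s: 24.3
ee_pos: [0.6253, -0.0287, 0.0768]
tool_rot: [3.14, 0.017, -0.032]
ft_force: [-14.3, 0.8, 9.6]
width: -0.0001
grasp_force: 7.3
```

Stopped at the stop, as predicted. A slightly firmer press, then retreat.

Emit:
send_rows(
  travel=[
    [1,0,0],
    [2,0,0],
    [2,0,0],
  ],
  turn=[
    [0,0,0],
    [0,0,0],
    [0,0,0],
  ],
  hand=[0,0,0],
)

```text
time_s: 24.68
ee_pos: [0.6253, -0.0287, 0.0768]
tool_rot: [3.14, 0.022, -0.032]
ft_force: [-18.5, 0.0, 12.6]
width: -0.0004
grasp_force: 9.5
```

Emit:
send_rows(
  travel=[
    [-6,0,0],
    [-20,0,0],
    [-50,0,0],
    [-80,0,-20],
    [-110,0,-60],
    [-120,0,-120],
    [-120,0,-150],
    [-120,0,-150],
    [-120,0,-150],
  ],
  turn=[
    [0,0,0],
    [0,0,0],
    [0,0,0],
    [0,0,0],
    [0,0,0],
    [0,0,0],
    [0,0,0],
    [0,0,0],
    [0,0,0],
  ],
  hand=[0,0,0,0,0,0,0,0,0],
)

```text
time_s: 25.8
ee_pos: [0.5145, -0.025, 0.227]
tool_rot: [3.141, 0.001, -0.032]
ft_force: [0.6, 0.3, 0.2]
width: -0.0002
grasp_force: 0.0
```

Run:
```python
from h import *
print(sensors.observe()['ft_force'])
a,b=snap('scene','e1.png')[1],snap('side','e2.png')[1]
cv2.imwrite('pics/p6.png',np.hstack([cv2.resize(a[90:330,130:400],(400,400)),cv2.resize(b[80:350,60:360],(400,400))])[:,:,::-1])
```

```text
[0.61117024 0.34860533 0.17592672]
```

View pics/p6.png

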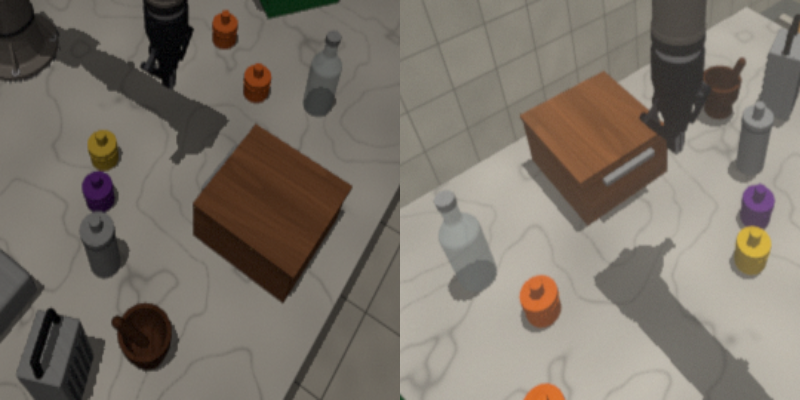

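The drawer is flush shut and the bystanders are undisturbed.

```bash
python3 -c "
from rig import env
print(env.finish_job())"
```

```text
the job is handed in; nothing more can be done
None
```

I pushed dabba_in to the far end of the right lane, set its twin upright in front of it, and slid the drawer shut to its stop; the job was handed in at about 26 s, with no verdict returned. The dabbas can't be seen in the shut drawer; both were upright in the last look before I pushed it shut.

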